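Fit the calibration disc to the colour meter and snap its hub cap home

ROBOT

A 6-joint arm with a two-finger parallel gripper is mounted at the origin on the work surface. World frame = base frame: x ahead of the robot, y to its left, z up, the work surface at z = 0. Lengths are in m, angles in rad, forces in N, time in s.
With the tool pointing down it reaches from about 0.375 to 0.9 m from the base axis. Payload 3.1 kg.
Tool frame: the origin (TCP) lies at the very end of the fingers, on their centre line; the grasp point (between the pads) lies 19 mm behind it (hold_point_z is the distance from the TCP to the grasp point, in m); z points along the fingers, x is the direction in which the jaws open and shut, and the axes are right-handed (so a half turn about z gives the same grasp; the last joint's range is limited). The gripper opens to 87 mm and grips with 3 to 60 N. Pads are 19 mm wide; open, the fingers measure 117 mm over their backs; the gripper's body (75 mm by 190 mm) begins 51 mm behind the grasp point.
Start: joints at [-1.298, 0.527, 1.433, -0, 1.181, -0.178], TCP at [0.272, -0.563, 0.223] pointing down, gripper open.
Joint ranges: [-3.08, 3.08], [-0.75, 2.2], [0.22, 2.44], [-1.43, 4.57], [0, 2.65], [-2.85, 2.85]. Speed limits (rad/s): [2.79, 2.79, 3.14, 3.14, 3.14, 3.14].

INTERFACE

Orientations are given as a unit quaternion [x, y, z, w].
In Python, from rig import * gives the robot as it stands.
- The arm moves only by the tool carry_out, never from a script. Its argument "deltas" is a list of rows, each a list of 7 numbers: the closure, from -1 (fully open) to 1 (shut), then the shift along the tool's x, y, z in units of 25 mm (1.0 is 25 mm), then the turn, a rotation vector about the tool's x, y, z in degrees. In form: [[jaw, x, y, z, rx, ry, rz], ...]. A call has 1 to 8 rows; each row is the pose to reach, as a shift and turn from the pose commanded when the call began, along the tool's axes at that moment; what a row does not reach only later rows make up. A row lasts 1/10 s, in which the tool goes at most 50 mm and 8.59 degrees, less where a joint would pass 70% of its speed; a pose out of reach is approached as far as the arm can. A call with a gripper value outside its range is refused whole. The fingers move at their own pace and stop on an object; "force" is the grip in N (left out, the last holds). Time passes only in rows, so rows that repeat a pose let the fingers close. It gives the time, the measured TCP pose, the force and the opening at its end, in the units of the state.
- get_obs(): the state, without advancing time (a new reading comes with each control period).
- camera(name): name is "scene" or "top"; returns (picture, depth): 420x560x3 uint8, red, green, blue; 420x560 float32, m along the optical axis (not along the pixel's ray), 0 where there is no reading.
- camera_info(name): a dict with "mtx" (3x3 intrinsics, pixels), "dist_coeffs" ([k1, k2, p1, p2, k3] as OpenCV has them; the pictures are not rectified), "origin" and "rotation" of the camera in the world. Camera axes: x right, y down, z forward; pixel columns grow to the right and rows downward; lengths in m; the calibration is good to about 2 mm. A picture is of the moment at which its call begins. camera_info takes no time and is no camera call.
- hand_in(): hands the job in, once; it reports no verdict.
Trained networks look in the newest picture that a camera, given by its name, has taken for a name from the list of things; names that differ only in an ending like _2 or _b are one class to them, and where a whole thing is asked for, a point or a joint stands for the part that bears it (a point fixed in the world has none). Each returns a list of dicts, best first, with "score" (0 to 1); they miss things now and then, are a little off and sometimes report something else, mostly with a low value. They report only what shows in the picture. A call takes as long as a camera call.
- spot_in(camera, target): "pixel" ([row, column] in pixels, amid what is visible of it).
The state is a dict: "time": time; "q": joint angles; "joint_velocities": joint speeds; "joint_torque": joint torques, N m; "position": TCP position; "tool_rot": TCP orientation; "ft_force": force on the tool from outside, world axes, zero at the start; "moment": the same for the moment, N m; "grip_width": finger opening in m.
Only numpy, scipy, OpenCV 4.12 (cv2) and the standard library are available. Lean on these libraries where they do the work, as an engineer would, in place of code of your own. Each camera call takes 0.05 s, during which the arm holds its last target.

TASK

Get the colour meter ready for calibration: take the white ceramic ring disc off its stand by its outer rim only, keeping the fingers off its flat faces, lower it over the stud so it lies flat on the meter's hub, and let go of it. Then take the black hub cap by its knob, press it onto the stud until it clicks past the sprung balls and sits down on the disc, and keep pressing after the click: finish with the hand still pushing the cap firmly down, not let go. Leave the other things on the counter where they are.

Things in the scene. Friction and masses are not known exactly. Their poses are not given: they have to be found in the camera images.
- meter: Bench colour meter, a white box 290 (x) x 200 (y) x 100 mm high, fixed, with a black display and keys on its -x front. Origin: centre of its underside, z up. From its grey top deck, 45 mm toward +x from the middle, rises the round drive hub with the stud. The hub does not turn.
- hub_seat (a point): Point on the hub's vertical axis at the flat seat on which the disc is to lie: the top of an aluminium nose 44 mm in diameter, 14 mm above the deck. Disc home: its origin at this point (within 3 mm sideways, 2 mm in height), lying flat. On the seat, inside the disc's hole, is a chamfered centring shoulder 27 mm in diameter, 4 mm high. z up.
- stud_tip (a point): Rounded tip of the steel stud, on the hub's axis, 22 mm above hub_seat. The stud is 17 mm in diameter; three sprung steel balls, centred 13.6 mm above hub_seat, stick out of it to a circle of 24 mm diameter. The disc's hole clears them; the cap's lip pushes them in, and they spring out over it.
- stand: Black storage stand of the disc, fixed to the counter: base 72 mm in diameter and 7 mm high, a post 40 mm in diameter whose flat top is 38 mm above the counter, and a pin 22 mm in diameter and 8 mm high on that, inside the disc's hole. Origin: centre of its underside.
- disc: White ceramic calibration disc, 66 mm outside diameter, 6 mm thick, centre hole 30 mm, about 50 g, both sides alike. It starts flat on the stand. Hold it only by its outer rim (6 mm high); the rim overhangs the stand's post by 13 mm and the meter's hub by 11 mm, so fingertips may reach below it. Origin: centre of its underside, z up.
- disc_face: The disc's glazed flat faces, both sides, from the centre hole out to 30.5 mm radius. The robot must not touch them (the cap and the hub may). Same origin and axes as the disc.
- cap: Black push-fit hub cap, 48 to 78 g, upright on the counter: flange 44 mm in diameter and 4 mm high, body 36 mm in diameter up to 25 mm, ribbed knob on top. Hollow below (28 mm bore), with a round inner lip 3 mm above the underside that leaves a 19.6 mm opening. Origin: centre of underside, z up. Home on the stud: flange on the disc, origin 6 mm above hub_seat.
- cap_knob (a point): Middle of the cap's grip knob (22 mm in diameter, 25 to 47 mm above the cap's underside; this point at 36 mm). Pushed down the stud, the cap meets the balls about 9 mm above home; some 10 N drives it past them with a click, the force drops, and it drops the last 4 mm home. The balls then hold it down with 1 to 3 N only; a firm push by hand is 8 to 20 N.
- crucible: White ceramic crucible, an open cup 44 mm across the rim, 38 mm high, near the stand. Leave alone. Origin: centre of underside.
- stopper: Black rubber stopper, a plain tapered plug 22 to 30 mm in diameter, 30 mm high, no knob or flange, near the cap. Leave alone. Origin: centre of underside.
- sample_tin: Steel lidded sample tin 72 mm in diameter, 50 mm high. Leave alone. Origin: centre of underside.
- small_tin: Small steel lidded tin 46 mm in diameter, 30 mm high. Leave alone. Origin: centre of underside.
- jar: Glass sample jar with steel cap, 58 mm in diameter, 75 mm high. Leave alone. Origin: centre of underside.
- weight: Brass 200 g check weight, 28 mm in diameter, 44 mm high with a small knob. Leave alone. Origin: centre of underside.
- spoon: Sampling spoon with a wooden handle and steel bowl, 170 mm long, lying on the counter. Leave alone. Origin: middle of its length, at counter height.

How it is judged:
On the way, in this order (a step that is already met when the one before it is completed fails the run):
1. the disc lies flat and centred on the meter's hub and has been let go (horizontal distance between disc and hub_seat below 0.003 m and z of disc in the frame of hub_seat between -0.002 and 0.002 m and angle between disc's own z axis and vertical below 0.06 rad and contact force between each of the arm, the fingers and disc below 0.2 N), for 0.2 s.
2. the cap has snapped home on the stud, flange on the disc, and is still being pressed down (horizontal distance between each of disc, cap and hub_seat below 0.003 m and z of disc in the frame of hub_seat between -0.002 and 0.002 m and angle between each of disc, cap's own z axis and vertical below 0.06 rad and z of cap in the frame of hub_seat between 0.0035 and 0.008 m and contact force between cap and disc above 8 N and contact force between the fingers and cap above 3 N), for 0.6 s.
At the end, for the whole second after the job is handed in: Disc flat on the hub seat (3 mm sideways, 2 mm in height, 3.4 degrees), untouched by the robot; cap home on the stud (underside 3.5 to 8 mm above the seat, 3 mm of the axis, 3.4 degrees); fingers still on the cap, pressing it on the disc with over 8 N (all of step 2 and contact force between each of the arm, the fingers and disc below 0.2 N); the arm keeps its last pose, push and grip.
It fails at once if the robot touches the disc's flat glazed faces (contact force between any of the arm, the fingers and disc_face above 0.5 N).
It fails at once if another thing on the counter is shifted by more than 30 mm or knocked over (distance of any of crucible, stopper, sample_tin, small_tin, jar, weight, spoon from where it was at the start of the episode above 0.03 m or angle between any of crucible, stopper, sample_tin, small_tin, jar, weight's own z axis and vertical above 0.4 rad).
It also fails if it takes over 64 s, if anything falls off the work surface, if the arm or the gripper's body presses on something with over 40 N, if the wrist force passes 120 N, or if a joint passes its speed limit or range.

## Working session

There is one attempt and no reset: what is moved stays moved. The work goes in short steps, Python scripts to look and compute and a tool call to move; the robot and the scene stay as the last step left them, time stands still between calls to the robot, and variables do not carry over. Pictures are saved under pics/ and viewed, and the job is handed in when it is done.

Besides the shell and the picture viewer there is one more tool, called after ">>>" by a JSON object that holds its "op" and its "data". carry_out: Moves the arm, as the interface text tells. Its arguments: {"type":"object","properties":{"deltas":{"type":"array"},"force":{"type":"number"}},"required":["deltas"]}

```bash
ls; mkdir -p pics; python3 - <<'E'
from rig import *
import cv2, numpy as np
o=get_obs(); print({k:np.round(v,4) for k,v in o.items()})
for c in ["scene","top"]:
    im,d=camera(c); cv2.imwrite(f"pics/{c}0.png",im[:,:,::-1]); np.save(f"pics/{c}0.npy",d)
    i=camera_info(c); print(c,i)
    for t in ["disc","hub_seat","stud_tip","cap","cap_knob","stand","meter","crucible","stopper"]:
        try: print(t,[(np.round(r["pixel"],1),round(r["score"],2)) for r in spot_in(c,t)[:3]])
        except Exception as e: print(t,e)
print(get_obs()["time"])
E
```

```text
pics
{'time': np.float64(0.0), 'q': array([-1.2985,  0.5285,  1.4339, -0.    ,  1.1814, -0.1785]), 'joint_velocities': array([ 0.0001,  0.0005,  0.0016, -0.0013, -0.001 , -0.0003]), 'joint_torque': array([ 8.00000e-04, -4.40035e+01, -1.76589e+01,  6.34000e-02,
        5.84000e-02, -2.00000e-04]), 'position': array([ 0.2721, -0.5618,  0.2216]), 'tool_rot': array([ 8.472e-01, -5.312e-01, -8.000e-04, -7.000e-04]), 'ft_force': array([-0.1315, -0.4272,  0.7185]), 'moment': array([-0.0501,  0.0138,  0.006 ]), 'grip_width': np.float64(0.087)}
scene {'mtx': array([[415.32870022,   0.        , 279.30028376],
       [  0.        , 415.32870022, 211.19559234],
       [  0.        ,   0.        ,   1.        ]]), 'dist_coeffs': array([-0.0715949,  0.       ,  0.       ,  0.       ,  0.       ]), 'origin': array([1.1366491 , 0.60007693, 0.97592407]), 'rotation': array([ 0.34163345,  0.8597484 , -0.35019038, -0.14658095])}
disc [(array([294.1, 375. ]), 0.67)]
hub_seat [(array([230.9, 266.2]), 0.91)]
stud_tip [(array([231.2, 263.1]), 0.91)]
cap [(array([211.9, 181.3]), 0.71), (array([185.8, 220.3])
[... 318 characters left out ...]
 271.92229142],
       [  0.        , 393.62308359, 207.66646764],
       [  0.        ,   0.        ,   1.        ]]), 'dist_coeffs': array([-0.02349978,  0.        ,  0.        ,  0.        ,  0.        ]), 'origin': array([ 0.38528542, -0.01570741,  1.4176458 ]), 'rotation': array([-0.69854862,  0.71358268, -0.03667704,  0.03852765])}
disc [(array([215.5, 176.8]), 0.76)]
hub_seat [(array([195.7, 275.9]), 0.68)]
stud_tip [(array([194.6, 277.3]), 0.83), (array([174.9, 401.3]), 0.62)]
cap [(array([209.5, 351.5]), 0.49)]
cap_knob [(array([204.1, 356.1]), 0.54)]
stand []
meter [(array([194.2, 274.9]), 0.91)]
crucible [(array([234. , 404.4]), 0.33), (array([237.2, 356.4]), 0.29)]
stopper []
1.0
```

View pics/scene0.png

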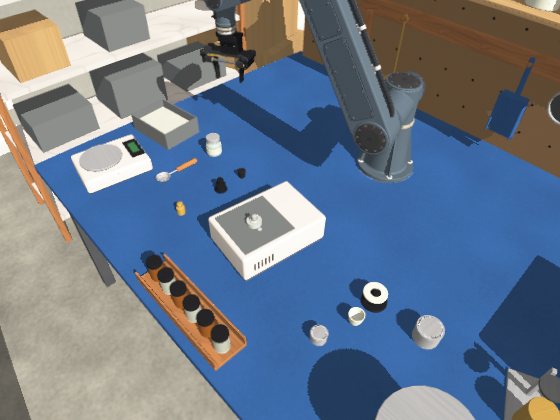

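View pics/top0.png

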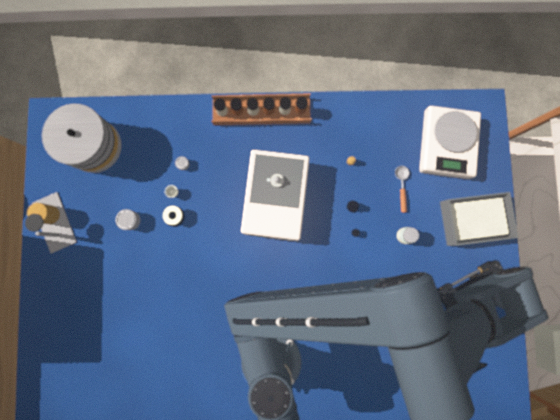

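```bash
cat > h.py <<'E'
import numpy as np, cv2
from scipy.spatial.transform import Rotation as R
from rig import *
def cloud(c,d):
    i=camera_info(c); h,w=d.shape
    v,u=np.mgrid[0:h,0:w]
    p=cv2.undistortPoints(np.stack([u,v],-1).reshape(-1,1,2).astype(np.float64),i["mtx"],i["dist_coeffs"]).reshape(h,w,2)
    P=np.dstack([p[...,0]*d,p[...,1]*d,d])
    return P@R.from_quat(i["rotation"]).as_matrix().T+i["origin"]
def proj(c,X):
    i=camera_info(c); r=R.from_quat(i["rotation"]).inv()
    X=np.atleast_2d(X)
    p,_=cv2.projectPoints(r.apply(X-i["origin"]),np.zeros(3),np.zeros(3),i["mtx"],i["dist_coeffs"]); return p.reshape(-1,2)[:,::-1]
def plane_hit(c,rc,z):
    i=camera_info(c); p=cv2.undistortPoints(np.array([[[rc[1],rc[0]]]],float),i["mtx"],i["dist_coeffs"])[0,0]
    d=R.from_quat(i["rotation"]).apply([p[0],p[1],1]); return i["origin"]+d*(z-i["origin"][2])/d[2]
E
python3 - <<'E'
from h import *
T={"scene":{"disc":(295,375),"hub":(222,254),"cap":(186,221),"stop":(172,241),"cruc":(316,357)},"top":{"disc":(215,172),"hub":(181,278),"cap":(206,353),"stop":(232,356),"cruc":(191,171)}}
for c in T:
    d=np.load(f"pics/{c}0.npy"); im=cv2.imread(f"pics/{c}0.png"); P=cloud(c,d)
    print(c,"table z",np.median(P[250:280,200:230,2] if c=="scene" else P[260:280,100:200,2]))
    for n,(r,k) in T[c].items():
        W=P[r-14:r+15,k-14:k+15]; z=W[...,2]
        print(n,"at",P[r,k].round(4))
        print("  zhist",np.histogram(z,bins=np.arange(-.01,.17,.01))[0])
    big=[]
    for n,(r,k) in T[c].items():
        big.append(cv2.resize(im[r-20:r+21,k-20:k+21],(260,260),interpolation=cv2.INTER_NEAREST))
    cv2.imwrite(f"pics/z_{c}.png",np.vstack([np.hstack(big[:3]),np.hstack(big[3:]+[big[0]*0])]))
E
```

```text
scene table z 0.0004139019955157197
disc at [0.5223 0.3415 0.043 ]
  zhist [ 89 292  21   0  22 415   1   0   0   0   0   0   0   0   0   0   0]
hub at [ 0.6253 -0.0241  0.1161]
  zhist [  0   0   0   0   0   0   0   0   0   0 281 401 113  15  28   0   0]
cap at [ 0.543  -0.2935  0.0255]
  zhist [326 400  22  42  16  28   3   0   0   0   0   0   0   0   0   0   0]
stop at [ 0.449  -0.299   0.0306]
  zhist [363 416  15  27  19   0   0   0   0   0   0   0   0   0   0   0   0]
cruc at [0.5885 0.3399 0.0112]
  zhist [236 382  56  63  93   4   0   0   0   0   0   0   0   0   0   0   0]
top table z 0.0012487911950136432
disc at [0.5131 0.336  0.0506]
  zhist [149 393  15   0  17 239  24   0   0   0   0   0   0   0   0   0   0]
hub at [ 0.6115 -0.0358  0.1289]
  zhist [  0   0   0   0   0   0   0   0   0   0 157 547  93  18  21   1   0]
cap at [ 0.5307 -0.2964  0.0539]
  zhist [213 536   8  40   9  24  10   0   0   0   0   0   0   0   0   0   0]
stop at [ 0.4407 -0.3069  0.0353]
  zhist [257 527   0  21  33   0   0   0   0   0   0   0   0   0   0   0   0]
cruc at [0.6046 0.3513 0.0073]
  zhist [232 521  16  23  34  11   0   0   0   0   0   0   0   0   0   0   0]
```

```bash
python3 -c "
import cv2
a=cv2.imread('pics/z_scene.png');b=cv2.imread('pics/z_top.png')
import numpy as np
cv2.imwrite('pics/z_b.png',cv2.resize(np.hstack([a,b]),(800,267)))"
```

```text
(no output)
```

View pics/z_scene.png

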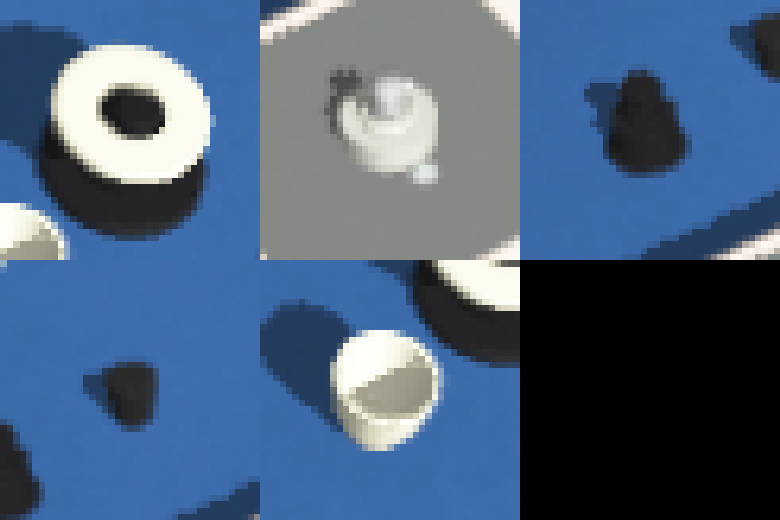

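View pics/z_top.png

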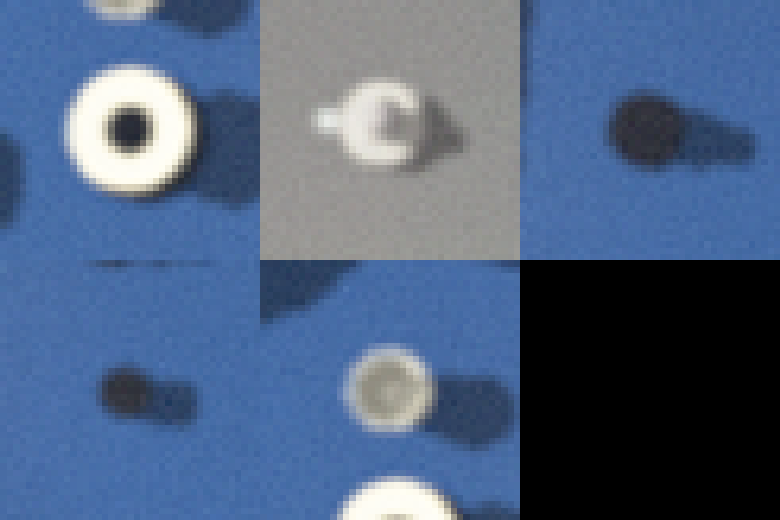

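```bash
cat >> h.py <<'E'
from scipy.optimize import minimize
S=8
def render(c,xy,cyls,win,z0=0):
    r0,r1,k0,k1=win; m=np.zeros(((r1-r0)*S,(k1-k0)*S),np.uint8)
    a=np.linspace(0,2*np.pi,48,endpoint=False)
    for (rad,za,zb,val) in cyls:
        X=np.vstack([np.c_[xy[0]+rad*np.cos(a),xy[1]+rad*np.sin(a),0*a+z+z0] for z in (za,zb)])
        p=proj(c,X); q=np.c_[(p[:,1]-k0+.5)*S-.5,(p[:,0]-r0+.5)*S-.5]
        h=cv2.convexHull((q*16).astype(np.int32)); cv2.fillPoly(m,[h],val,shift=4)
    return cv2.resize(m.astype(np.float32),(k1-k0,r1-r0),interpolation=cv2.INTER_AREA)
def fit(c,soft,xy0,cyls,win,z0=0):
    soft=cv2.GaussianBlur(soft.astype(np.float32),(0,0),.7)
    f=lambda p: ((cv2.GaussianBlur(render(c,p,cyls,win,z0),(0,0),.7)-soft)**2).mean()
    s=minimize(f,xy0,method="Nelder-Mead",options=dict(initial_simplex=np.array([xy0,[xy0[0]+.006,xy0[1]],[xy0[0],xy0[1]+.006]]),xatol=1e-5,fatol=1e-9))
    return s.x,s.fun
DISC=[(.033,.038,.044,1),(.015,.0439,.044,0)]
CAP=[(.022,0,.004,1),(.018,.004,.025,1),(.011,.025,.047,1)]
HUB=[(.022,.100,.114,1),(.0135,.114,.118,1),(.0085,.118,.136,1)]
E
python3 - <<'E'
from h import *
T={"scene":{"disc":(295,375),"hub":(222,254),"cap":(186,221)},"top":{"disc":(215,172),"hub":(181,278),"cap":(206,353)}}
G={"disc":(.515,.338),"hub":(.615,-.03),"cap":(.53,-.293)}
for c in T:
    im=cv2.imread(f"pics/{c}0.png").astype(np.float32); P=cloud(c,np.load(f"pics/{c}0.npy"))
    for n,(r,k) in T[c].items():
        w=(r-14,r+15,k-14,k+15); I=im[w[0]:w[1],w[2]:w[3]]; Z=P[w[0]:w[1],w[2]:w[3]]
        if n=="disc": s=np.clip((I[...,2]-90)/(235-90),0,1); m=DISC  # red channel
        elif n=="cap": s=np.clip((130-I[...,0])/90,0,1)*(I[...,0]-I[...,2]<40); m=CAP
        else: s=np.clip((Z[...,2]-.104)/.004,0,1); m=HUB
        x,f=fit(c,s,np.array(G[n]),m,w)
        # depth-based centroids
        cv2.imwrite(f"pics/f_{c}_{n}.png",cv2.resize(np.hstack([s,render(c,x,m,w),I[...,2]/255])*255,None,fx=8,fy=8,interpolation=0))
        zz={"disc":(.041,.048),"hub":(.110,.150),"cap":(.042,.053)}[n]
        q=Z[(Z[...,2]>zz[0])&(Z[...,2]<zz[1])&(np.hypot(Z[...,0]-x[0],Z[...,1]-x[1])<.04)]
        print(c,n,x.round(4),round(f,4),"cloud",len(q),np.median(q,0).round(4),(q[:,:2].max(0)+q[:,:2].min(0))/2)
    D=P[...,2]; 
E
cd pics; python3 -c "
import cv2,numpy as np
cv2.imwrite('f.png',np.vstack([np.hstack([cv2.resize(cv2.imread(f'f_{c}_{n}.png'),(390,130)) for c in ('scene','top')]) for n in ('disc','hub','cap')]))"
```

```text
scene disc [0.5138 0.3362] 0.0066 cloud 389 [0.5159 0.3366 0.0444] [0.51436524 0.33565662]
scene hub [ 0.6171 -0.0343] 0.0094 cloud 156 [ 0.6244 -0.027   0.1154] [ 0.61957195 -0.03109483]
scene cap [ 0.5378 -0.3073] 0.005 cloud 29 [ 0.5405 -0.3026  0.0462] [ 0.5373358  -0.30309036]
top disc [0.5147 0.3386] 0.0107 cloud 202 [0.514  0.3347 0.0453] [0.51378509 0.33757199]
top hub [ 0.6189 -0.0303] 0.0106 cloud 133 [ 0.6167 -0.0296  0.1169] [ 0.61772783 -0.03603842]
top cap [ 0.5359 -0.3052] 0.018 cloud 28 [ 0.5379 -0.3044  0.048 ] [ 0.5366907  -0.30296049][ WARN:0@1.170] global loadsave.cpp:1063 imwrite_ Unsupported depth image for selected encoder is fallbacked to CV_8U.
```

View pics/f.png

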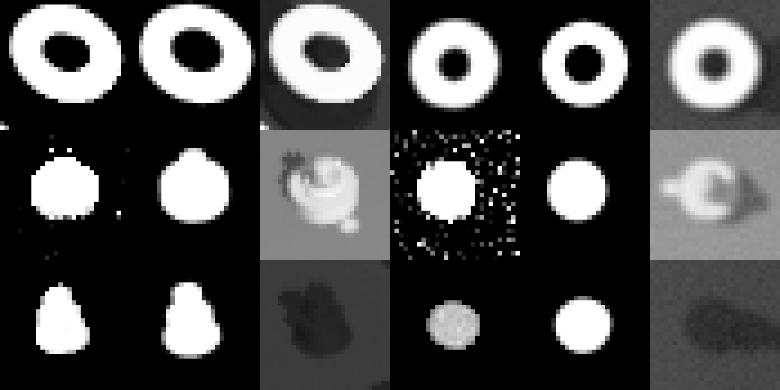

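```bash
cat >> h.py <<'E'
def delta(target, yaw=None):
    """from measured pose to target TCP xyz and world yaw(deg) of tool x (tool down): shift in 25 mm units, rotvec deg"""
    o=get_obs(); Rt=R.from_quat(o["tool_rot"]); d=Rt.inv().apply(np.array(target)-o["position"])/.025
    x=Rt.as_matrix()[:,0]; cur=np.degrees(np.arctan2(x[1],x[0])); yaw=cur if yaw is None else yaw
    Rd=R.from_euler("z",yaw,degrees=True)*R.from_euler("x",180,degrees=True)
    rv=np.degrees((Rt.inv()*Rd).as_rotvec())
    print("t",round(float(o["time"]),2),"pos",o["position"].round(4),"yaw",cur.round(1),"F",o["ft_force"].round(1),"w",round(float(o["grip_width"]),4),"q6",o["q"][[0,5]].round(2),"| delta",d.round(3),"rv",rv.round(2))
E
python3 - <<'E'
from h import *
for c,(r,k) in {"top":(182,271),"scene":(227,259)}.items():
    P=cloud(c,np.load(f"pics/{c}0.npy")); print(c); print((P[r-3:r+4,k-3:k+4,2]*1000).round(0)); print(P[r,k])
    # meter deck / table plane
    m=(P[...,0]>.56)&(P[...,0]<.68)&(P[...,1]>-.1)&(P[...,1]<.03)
    print("deck z",np.median(P[m][:,2]))
for c,rc in {"top":(182,270.5),"scene":(227,258.8)}.items(): print(plane_hit(c,rc,.10),plane_hit(c,rc,.105))
print(plane_hit("top",(191.5,171),.038),plane_hit("scene",(308,357),.038))
delta([.514,.337,.2],-90)
E
```

```text
top
[[101. 101. 114. 123. 117. 122. 133.]
 [103. 103. 113. 117. 122. 122. 132.]
 [106. 104. 119. 112. 118. 114. 124.]
 [ 98. 103. 107. 113. 115. 116. 120.]
 [104. 101. 105. 120. 113. 117. 114.]
 [105. 100. 100. 108. 112. 114. 114.]
 [102.  96. 105. 104. 105. 118. 115.]]
[ 0.61138987 -0.01249378  0.11284638]
deck z 0.10237858924184473
scene
[[114. 112. 114. 112. 109. 104. 101.]
 [112. 112. 111. 107. 108. 102.  98.]
 [109. 110. 111. 107. 105. 100. 101.]
 [108. 103. 105. 100.  99. 100. 103.]
 [104. 103. 100. 100. 101.  96.  98.]
 [ 99. 102. 101. 103. 102. 100. 100.]
 [ 98. 102. 103. 101.  99. 104.  99.]]
[ 0.61827368 -0.01119984  0.10015269]
deck z 0.10061159097402089
[ 0.61365285 -0.01076725  0.1       ] [ 0.61278627 -0.010786    0.105     ]
[ 0.61860095 -0.01169523  0.1       ] [ 0.62155811 -0.00820308  0.105     ]
[0.5980709 0.3432837 0.038    ] [0.58529478 0.3320923  0.038     ]
t 1.0 pos [ 0.2723 -0.5625  0.2226] yaw -64.2 F [-0.4 -0.6 -0. ] w 0.0868 q6 [-1.3  -0.18] | delta [-28.176 -24.376   0.903] rv [-0.   -0.   25.83]
```

>>> {"op": "carry_out", "data": {"deltas": [[-1, -28.2, -24.4, 0.5, 0, 0, 25.8], [-1, -28.2, -24.4, 0.5, 0, 0, 25.8], [-1, -28.2, -24.4, 0.5, 0, 0, 25.8], [-1, -28.2, -24.4, 0.5, 0, 0, 25.8], [-1, -28.2, -24.4, 0.5, 0, 0, 25.8], [-1, -28.2, -24.4, 0.5, 0, 0, 25.8], [-1, -28.2, -24.4, 0.5, 0, 0, 25.8], [-1, -28.2, -24.4, 0.5, 0, 0, 25.8]]}}

```text
time: 1.8
position: [0.3764, -0.1746, 0.2175]
tool_rot: [-0.707, 0.707, -0.001, 0.0]
ft_force: [0.3, -0.4, -0.2]
grip_width: 0.087
```

```bash
python3 -c "
from h import *
delta([.514,.337,.2],-90)"
```

```text
t 1.8 pos [ 0.3764 -0.1746  0.2175] yaw -90.0 F [ 0.3 -0.4 -0.2] w 0.087 q6 [-0.71  0.87] | delta [-20.466  -5.494   0.694] rv [-0.06 -0.03 -0.02]
```

>>> {"op": "carry_out", "data": {"deltas": [[-1, -20.5, -5.5, 0.7, 0, 0, 0], [-1, -20.5, -5.5, 0.7, 0, 0, 0], [-1, -20.5, -5.5, 0.7, 0, 0, 0], [-1, -20.5, -5.5, 0.7, 0, 0, 0], [-1, -20.5, -5.5, 0.7, 0, 0, 0], [-1, -20.5, -5.5, 0.7, 0, 0, 0], [-1, -20.5, -5.5, 0.7, 0, 0, 0], [-1, -20.5, -5.5, 0.7, 0, 0, 0]]}}

```text
time: 2.6
position: [0.4799, 0.2122, 0.2042]
tool_rot: [0.707, -0.707, 0.0, -0.0]
ft_force: [0.5, -0.7, 0.4]
grip_width: 0.0869
```

```bash
python3 -c "
from h import *
delta([.514,.337,.1],-90)"
```

```text
t 2.6 pos [0.4799 0.2122 0.2042] yaw -89.9 F [ 0.5 -0.7  0.4] w 0.0869 q6 [0.2  1.77] | delta [-4.99  -1.367  4.17 ] rv [-0.05 -0.    0.06]
```

>>> {"op": "carry_out", "data": {"deltas": [[-1, -5, -1.4, 0, 0, 0, 0], [-1, -5, -1.4, 0, 0, 0, 0], [-1, -5, -1.4, 0.4, 0, 0, 0], [-1, -5, -1.4, 2, 0, 0, 0], [-1, -5, -1.4, 4.2, 0, 0, 0], [-1, -5, -1.4, 4.2, 0, 0, 0], [-1, -5, -1.4, 4.2, 0, 0, 0]]}}

```text
time: 3.3
position: [0.5135, 0.3345, 0.0979]
tool_rot: [0.707, -0.707, -0.001, 0.002]
ft_force: [-0.2, -0.4, -0.4]
grip_width: 0.0874
```

```bash
python3 - <<'E'
from h import *
delta([.514,.337,.032],-90)
for c in ("scene","top"):
    im,d=camera(c); cv2.imwrite(f"pics/{c}1.png",im[:,:,::-1])
im=cv2.imread("pics/scene1.png"); cv2.imwrite("pics/s1.png",cv2.resize(im[220:380,290:490],(800,640))[:600])
E
```

```text
t 3.3 pos [0.5135 0.3345 0.0979] yaw -90.0 F [-0.2 -0.4 -0.4] w 0.0874 q6 [0.4  1.97] | delta [-0.104 -0.029  2.636] rv [ 0.2  -0.08  0.02]
```

View pics/s1.png

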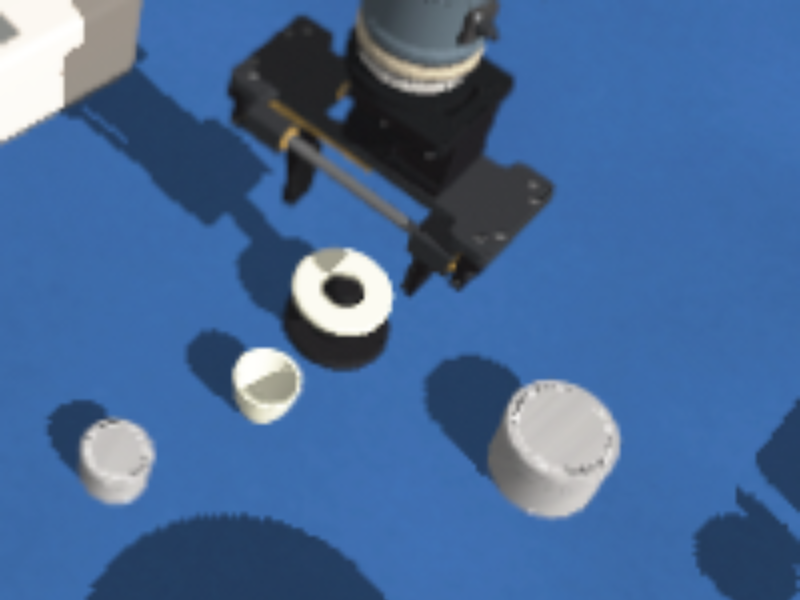

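>>> {"op": "carry_out", "data": {"deltas": [[-1, -0.1, 0, 1.2, 0.2, 0, 0], [-1, -0.1, 0, 2, 0.2, 0, 0], [-1, -0.1, 0, 2.64, 0.2, 0, 0], [-1, -0.1, 0, 2.64, 0.2, 0, 0], [-1, -0.1, 0, 2.64, 0.2, 0, 0]]}}

```text
time: 3.9
position: [0.5155, 0.3377, 0.0344]
tool_rot: [0.707, -0.707, 0.002, -0.002]
ft_force: [-0.5, 0.3, 0.3]
grip_width: 0.087
```

```bash
python3 - <<'E'
from h import *
delta([.514,.337,.031],-90)
E
```

```text
t 3.9 pos [0.5155 0.3377 0.0344] yaw -90.0 F [-0.5  0.3  0.3] w 0.087 q6 [0.4  1.97] | delta [0.029 0.062 0.134] rv [-0.33  0.05  0.01]
```

>>> {"op": "carry_out", "data": {"deltas": [[-1, 0, 0.03, 0.12, 0, 0, 0], [-1, 0, 0.03, 0.12, 0, 0, 0], [1, 0, 0.03, 0.12, 0, 0, 0], [1, 0, 0.03, 0.12, 0, 0, 0], [1, 0, 0.03, 0.12, 0, 0, 0], [1, 0, 0.03, 0.12, 0, 0, 0]], "force": 15}}

```text
time: 4.5
position: [0.5137, 0.3375, 0.0301]
tool_rot: [0.707, -0.707, 0.001, -0.001]
ft_force: [-0.1, 0.4, 1.1]
grip_width: 0.0657
```

```bash
python3 - <<'E'
from h import *
delta([.514,.337,.031],-90)
E
```

```text
t 4.5 pos [0.5137 0.3375 0.0301] yaw -90.0 F [-0.1  0.4  1.1] w 0.0657 q6 [0.4  1.97] | delta [ 0.019 -0.011 -0.036] rv [-0.21  0.    0.03]
```

>>> {"op": "carry_out", "data": {"deltas": [[1, 0, 0, 0, 0, 0, 0], [1, 0, 0, -0.4, 0, 0, 0], [1, 0, 0, -1.2, 0, 0, 0], [1, 0, 0, -2.4, 0, 0, 0], [1, 0, 0, -4, 0, 0, 0], [1, 0, 0, -6, 0, 0, 0], [1, 0, 0, -6, 0, 0, 0]]}}

```text
time: 5.2
position: [0.5179, 0.3397, 0.1881]
tool_rot: [0.707, -0.707, 0.004, -0.009]
ft_force: [0.4, 0.8, 0.1]
grip_width: 0.0656
```

```bash
python3 - <<'E'
from h import *
delta([.54,.12,.18],-90)
im,d=camera("scene"); cv2.imwrite(f"pics/scene2.png",im[:,:,::-1])
cv2.imwrite("pics/s2.png",cv2.resize(im[220:380,290:490,::-1],(800,640))[:600])
E
```

```text
t 5.2 pos [0.5179 0.3397 0.1881] yaw -90.0 F [0.4 0.8 0.1] w 0.0656 q6 [0.4  1.97] | delta [ 8.789 -0.873  0.283] rv [-1.05  0.36  0.05]
```

View pics/s2.png

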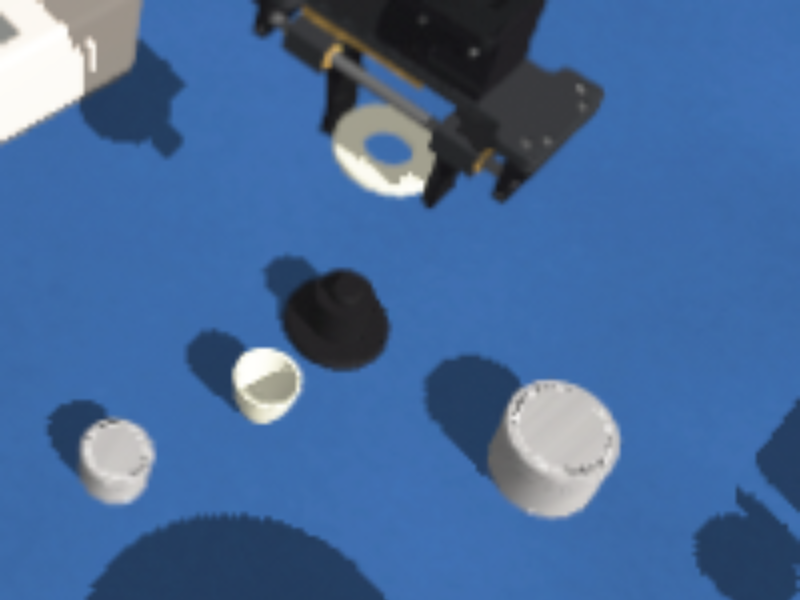

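>>> {"op": "carry_out", "data": {"deltas": [[1, 4, 1, -0.2, -1, 0.3, 0], [1, 14.8, 4, -0.2, -1, 0.3, 0], [1, 14.8, 4, -0.2, -1, 0.3, 0], [1, 14.8, 4, -0.2, -1, 0.3, 0], [1, 14.8, 4, -0.2, -1, 0.3, 0], [1, 14.8, 4, -0.2, -1, 0.3, 0], [1, 14.8, 4, -0.2, -1, 0.3, 0], [1, 14.8, 4, -0.2, -1, 0.3, 0]]}}

```text
time: 6.05
position: [0.4112, -0.0346, 0.1839]
tool_rot: [-0.707, 0.707, 0.004, -0.008]
ft_force: [0.2, 0.4, -0.3]
grip_width: 0.0658
```

```bash
python3 - <<'E'
from h import *
delta([.618,-.032,.18],-90)
E
```

```text
t 6.05 pos [ 0.4112 -0.0346  0.1839] yaw -90.1 F [ 0.2  0.4 -0.3] w 0.0658 q6 [-0.35  1.23] | delta [-0.115 -8.271  0.019] rv [ 0.95 -0.28 -0.06]
```

>>> {"op": "carry_out", "data": {"deltas": [[1, -0.1, -1.5, 0, 1, -0.3, 0], [1, -0.1, -8.3, 0, 1, -0.3, 0], [1, -0.1, -8.3, 0, 1, -0.3, 0], [1, -0.1, -8.3, 0, 1, -0.3, 0], [1, -0.1, -8.3, 0, 1, -0.3, 0], [1, -0.1, -8.3, 0, 1, -0.3, 0], [1, -0.1, -8.3, 0, 1, -0.3, 0], [1, -0.1, -8.3, 0, 1, -0.3, 0]]}}

```text
time: 6.85
position: [0.6184, -0.0296, 0.1809]
tool_rot: [0.707, -0.707, -0.0, -0.0]
ft_force: [-0.2, -0.2, -1.7]
grip_width: 0.0659
```

```bash
python3 - <<'E'
from h import *
delta([.618,-.032,.18],-90)
for c in ("scene","top"):
    im,d=camera(c); cv2.imwrite(f"pics/{c}3.png",im[:,:,::-1]); np.save(f"pics/{c}3.npy",d)
delta([.618,-.032,.18],-90)
a=cv2.imread("pics/scene3.png"); b=cv2.imread("pics/top3.png")
cv2.imwrite("pics/c3.png",np.hstack([cv2.resize(a[150:290,190:330],(400,400)),cv2.resize(b[120:260,208:348],(400,400))]))
E
```

```text
t 6.85 pos [ 0.6184 -0.0296  0.1809] yaw -90.0 F [-0.2 -0.2 -1.7] w 0.0659 q6 [-0.23  1.34] | delta [0.095 0.015 0.034] rv [0.02 0.05 0.02]
t 6.95 pos [ 0.6191 -0.0298  0.1816] yaw -90.0 F [ 0.1 -0.   0.4] w 0.0652 q6 [-0.23  1.34] | delta [0.087 0.043 0.063] rv [-0.09  0.02  0.02]
```

View pics/c3.png

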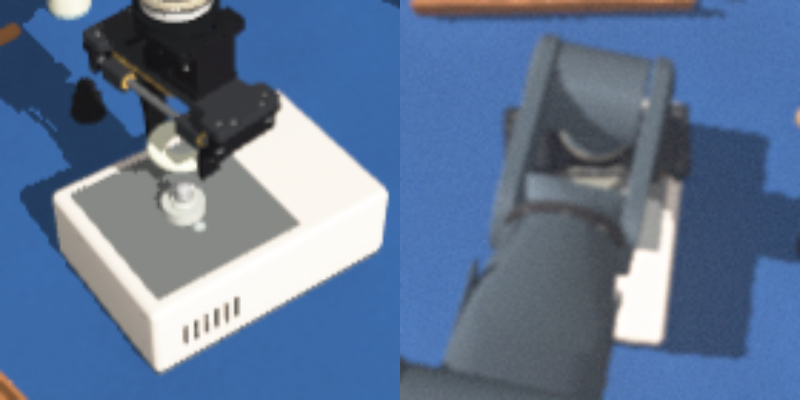

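>>> {"op": "carry_out", "data": {"deltas": [[1, 0, 0, 0, 0, 0, -90], [1, 0, 0, 0, 0, 0, -90], [1, 0, 0, 0, 0, 0, -90], [1, 0, 0, 0, 0, 0, -90], [1, 0, 0, 0, 0, 0, -90], [1, 0, 0, 0, 0, 0, -90], [1, 0, 0, 0, 0, 0, -90], [1, 0, 0, 0, 0, 0, -90]]}}

```text
time: 7.75
position: [0.6198, -0.03, 0.1821]
tool_rot: [0.983, -0.181, 0.002, -0.0]
ft_force: [0.7, -0.3, -0.3]
grip_width: 0.0652
```

```bash
python3 - <<'E'
from h import *
delta([.618,-.032,.18],0)
E
```

```text
t 7.75 pos [ 0.6198 -0.03    0.1821] yaw -20.9 F [ 0.7 -0.3 -0.3] w 0.0652 q6 [-0.23  0.14] | delta [-0.038  0.101  0.084] rv [ -0.03  -0.17 -20.87]
```

>>> {"op": "carry_out", "data": {"deltas": [[1, -0.05, 0.08, 0.06, 0, 0, -20.9], [1, -0.05, 0.08, 0.06, 0, 0, -20.9], [1, -0.05, 0.08, 0.06, 0, 0, -20.9], [1, -0.05, 0.08, 0.06, 0, 0, -20.9], [1, -0.05, 0.08, 0.06, 0, 0, -20.9]]}}

```text
time: 8.25
position: [0.6184, -0.0314, 0.1805]
tool_rot: [1.0, -0.004, 0.002, -0.0]
ft_force: [-0.3, 0.4, 0.3]
grip_width: 0.0653
```

```bash
cat > shot.py <<'E'
from h import *
import sys
tag=sys.argv[1]; ps=[];ims=[];ds=[]
for i in range(3):
    im,d=camera("scene"); ps.append(get_obs()["position"]); ims.append(im.astype(float)); ds.append(d)
im=np.mean(ims,0); d=np.median(ds,0).astype(np.float32); np.savez(f"pics/shot{tag}.npz",im=im,d=d,p=np.mean(ps,0))
print(np.mean(ps,0).round(4),np.std(ps,0).round(4)); delta([.618,-.032,.18],0)
cv2.imwrite(f"pics/c{tag}.png",cv2.resize(im[160:280,190:330,::-1].astype(np.uint8),(700,600)))
E
python3 shot.py 4
```

```text
[ 0.6186 -0.0314  0.1804] [0.0001 0.     0.0001]
t 8.4 pos [ 0.6188 -0.0314  0.1804] yaw -0.4 F [ 0.4 -0.2 -0.6] w 0.0655 q6 [-0.23 -0.23] | delta [-0.03   0.022  0.015] rv [ 0.   -0.2  -0.37]
```

View pics/c4.png

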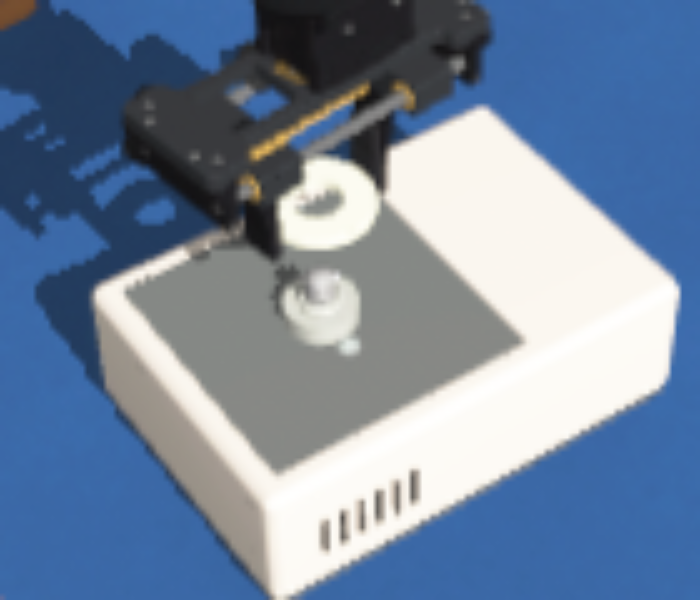

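```bash
cat > j.py <<'E'
from h import *
A=np.load("pics/shot4.npz")
im3=cv2.imread("pics/scene3.png")[:,:,::-1].astype(float); d3=np.load("pics/scene3.npy")
def seg(im,d,p,pr=False):
    P=cloud("scene",d); c=proj("scene",p+[0,0,.01])[0]; r,k=int(c[0]),int(c[1]); w=(r-17,r+18,k-17,k+18)
    I=im[w[0]:w[1],w[2]:w[3]]; Z=P[w[0]:w[1],w[2]:w[3],2]
    white=(I.min(-1)>95)
    up=(Z>.16)
    s=(white&up).astype(np.float32)
    wt=~((I.max(-1)<95))   # gripper dark excluded
    wt=cv2.erode(wt.astype(np.uint8),np.ones((2,2)))
    return w,s,wt.astype(np.float32)
V=[seg(A["im"],A["d"],A["p"]),seg(im3,d3,np.array([.6188,-.0297,.1812]))]
poses=[(A["p"],0),(np.array([.6188,-.0297,.1812]),-90)]
for i,(w,s,wt) in enumerate(V): cv2.imwrite(f"pics/v{i}.png",cv2.resize(np.hstack([s,wt])*255,None,fx=8,fy=8,interpolation=0))
D=[(.033,0,.006,1),(.015,.0059,.006,0)]
def model(i,x):
    w=V[i][0]; p,y=poses[i]; return render("scene",(x[0],x[1]),D,w,p[2]+x[2])
def one(i,h):
    w,s,wt=V[i]; p,_=poses[i]
    f=lambda q:(wt*(cv2.GaussianBlur(model(i,[q[0],q[1],h]),(0,0),.6)-cv2.GaussianBlur(s,(0,0),.6))**2).mean()
    x0=p[:2]; r=minimize(f,x0,method="Nelder-Mead",options=dict(initial_simplex=np.array([x0,x0+[.005,0],x0+[0,.005]]),xatol=1e-5,fatol=1e-9)); return r.x-p[:2],r.fun
for h in (.004,.007,.010):
    print(h,[ (a.round(4),round(b,4)) for a,b in (one(0,h),one(1,h))])
E
python3 j.py; cd pics; python3 -c "
import cv2,numpy as np
cv2.imwrite('v.png',np.vstack([cv2.imread('v0.png'),cv2.imread('v1.png')]))"
```

```text
0.004 [(array([-0.0024, -0.0035]), np.float64(0.0392)), (array([-0.0027, -0.0027]), np.float64(0.0094))]
0.007 [(array([-0.0006, -0.001 ]), np.float64(0.0393)), (array([-0.001 , -0.0002]), np.float64(0.0094))]
0.01 [(array([0.0018, 0.0011]), np.float64(0.0394)), (array([0.0009, 0.0021]), np.float64(0.0095))][ WARN:0@0.717] global loadsave.cpp:1063 imwrite_ Unsupported depth image for selected encoder is fallbacked to CV_8U.
```

View pics/v.png

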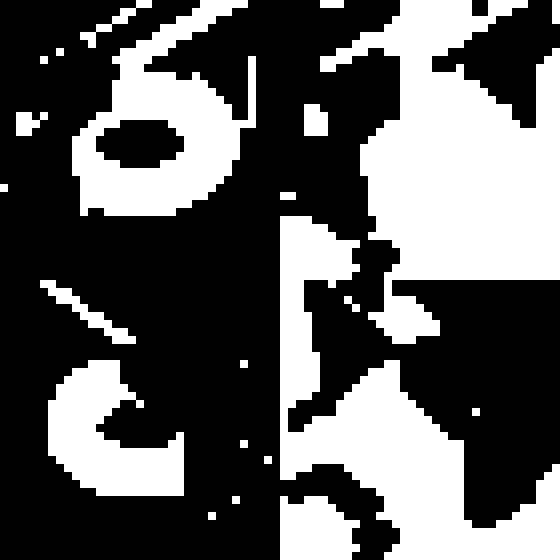

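```bash
cat > hub.py <<'E'
from h import *
im=cv2.imread("pics/scene0.png").astype(np.float32)   # unshadowed, before approach
A=np.load("pics/shot4.npz"); im4=A["im"][:,:,::-1]
r,k=222,254; w=(r-16,r+17,k-16,k+17); K=11
def ov(I,xy):
    b=cv2.resize(I[w[0]:w[1],w[2]:w[3]].astype(np.uint8),None,fx=K,fy=K,interpolation=cv2.INTER_CUBIC)
    a=np.linspace(0,2*np.pi,60)
    for rad,z,col in ((.022,.100,(0,0,255)),(.022,.114,(0,0,255)),(.0135,.118,(0,200,0)),(.0085,.1325,(255,0,0)),(.0085,.118,(255,0,0))):
        p=proj("scene",np.c_[xy[0]+rad*np.cos(a),xy[1]+rad*np.sin(a),0*a+z])
        q=np.c_[(p[:,1]-w[2]+.5)*K,(p[:,0]-w[0]+.5)*K].astype(np.int32); cv2.polylines(b,[q],True,col,1)
    return b
import sys
xy=[float(v) for v in sys.argv[1:3]]
cv2.imwrite("pics/hub.png",np.hstack([ov(im,xy),ov(im4,xy)]))
E
python3 hub.py .6171 -.0343
```

```text
(no output)
```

View pics/hub.png

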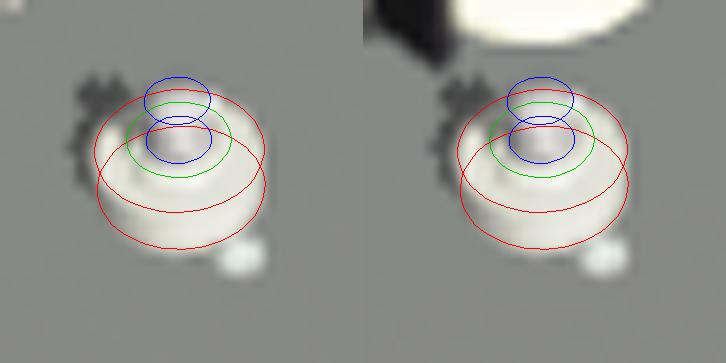

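```bash
python3 hub.py .6180 -.0331
```

```text
(no output)
```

View pics/hub.png

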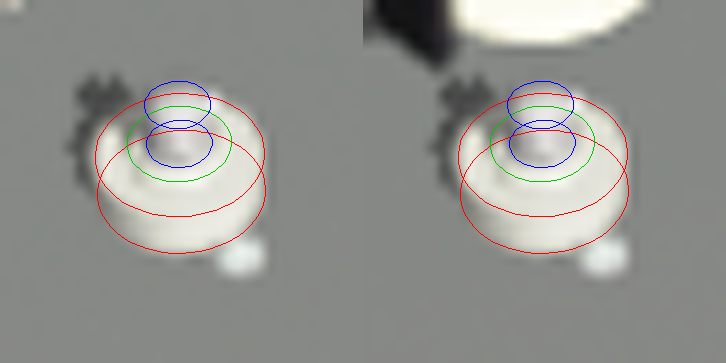

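>>> {"op": "carry_out", "data": {"deltas": [[1, -0.03, 0.06, 0.5, 0, -0.2, 0], [1, -0.03, 0.06, 1, 0, -0.2, 0], [1, -0.03, 0.06, 1.4, 0, -0.2, 0], [1, -0.03, 0.06, 1.4, 0, -0.2, 0], [1, -0.03, 0.06, 1.4, 0, -0.2, 0]]}}

```text
time: 8.9
position: [0.618, -0.0328, 0.1444]
tool_rot: [1.0, -0.003, -0.001, -0.0]
ft_force: [0.1, -0.1, -0.1]
grip_width: 0.0655
```

```bash
python3 shot.py 5; python3 -c "
from h import *
delta([.618,-.0328,.106],0)"
```

```text
[ 0.6186 -0.033   0.1453] [0.0001 0.     0.0003]
t 9.05 pos [ 0.6187 -0.033   0.1456] yaw -0.3 F [-0.  -0.6  0.1] w 0.0655 q6 [-0.23 -0.23] | delta [-0.028 -0.04  -1.376] rv [ 0.01 -0.05 -0.31]
t 9.05 pos [ 0.6187 -0.033   0.1456] yaw -0.3 F [-0.  -0.6  0.1] w 0.0655 q6 [-0.23 -0.23] | delta [-0.031 -0.008  1.584] rv [ 0.01 -0.05 -0.31]
```

View pics/c5.png

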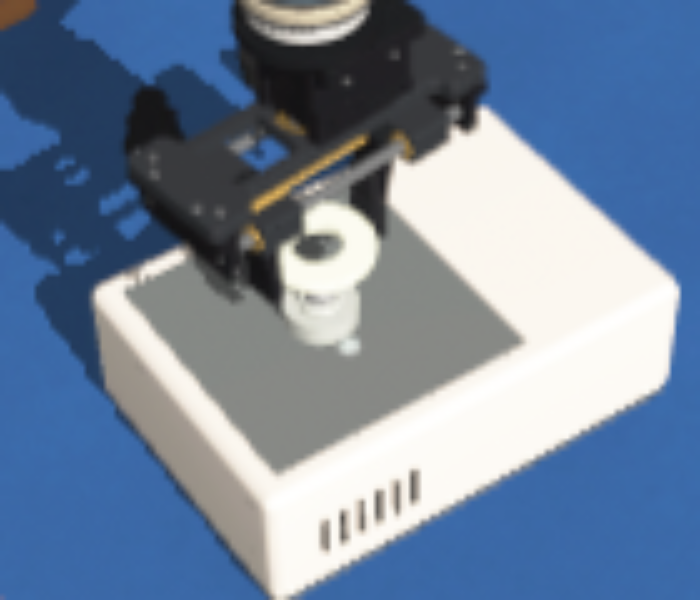

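>>> {"op": "carry_out", "data": {"deltas": [[1, -0.02, 0, 0.3, 0, 0, 0], [1, -0.02, 0, 0.6, 0, 0, 0], [1, -0.02, 0, 0.9, 0, 0, 0], [1, -0.02, 0, 1.05, 0, 0, 0], [1, -0.02, 0, 1.05, 0, 0, 0], [1, -0.02, 0, 1.05, 0, 0, 0]]}}

```text
time: 9.65
position: [0.6178, -0.0329, 0.1188]
tool_rot: [1.0, -0.003, -0.0, -0.0]
ft_force: [0.2, -0.3, -1.1]
grip_width: 0.0656
```

```bash
python3 shot.py 6; python3 -c "
from h import *
delta([.618,-.0328,.106],0)"
```

```text
[ 0.6181 -0.033   0.1192] [0.     0.     0.0001]
t 9.8 pos [ 0.6181 -0.033   0.1193] yaw -0.3 F [-0.   0.  -0.5] w 0.0657 q6 [-0.23 -0.23] | delta [-0.003 -0.04  -2.427] rv [ 0.01 -0.04 -0.32]
t 9.8 pos [ 0.6181 -0.033   0.1193] yaw -0.3 F [-0.   0.  -0.5] w 0.0657 q6 [-0.23 -0.23] | delta [-0.005 -0.008  0.533] rv [ 0.01 -0.04 -0.32]
```

View pics/c6.png

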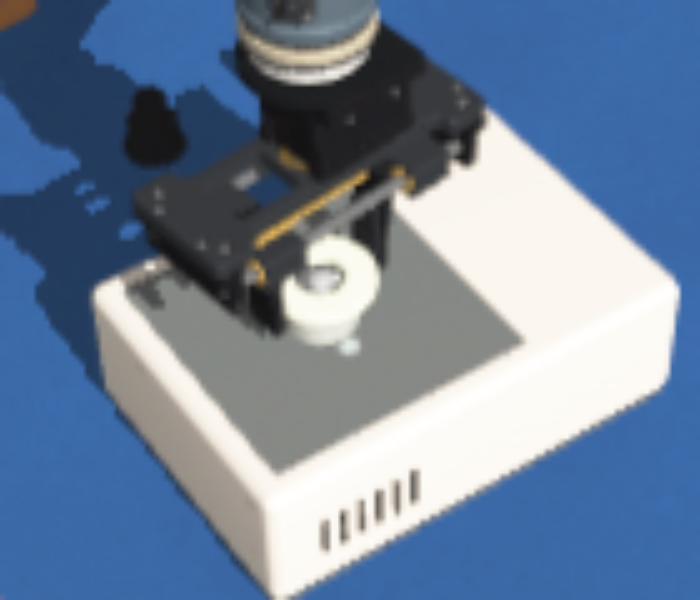

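Stud shows inside the disc hole, no side force. Lower slowly.

>>> {"op": "carry_out", "data": {"deltas": [[1, 0, 0, 0.12, 0, 0, 0], [1, 0, 0, 0.24, 0, 0, 0], [1, 0, 0, 0.34, 0, 0, 0], [1, 0, 0, 0.42, 0, 0, 0], [1, 0, 0, 0.48, 0, 0, 0], [1, 0, 0, 0.48, 0, 0, 0], [1, 0, 0, 0.48, 0, 0, 0]]}}

```text
time: 10.5
position: [0.6178, -0.0329, 0.107]
tool_rot: [1.0, -0.003, -0.0, -0.0]
ft_force: [-0.0, -0.5, -0.3]
grip_width: 0.0655
```

```bash
python3 -c "
from h import *
delta([.618,-.0328,.106],0)"
```

```text
t 10.5 pos [ 0.6178 -0.0329  0.107 ] yaw -0.3 F [-0.  -0.5 -0.3] w 0.0655 q6 [-0.23 -0.23] | delta [ 0.007 -0.005  0.038] rv [-0.    0.   -0.32]
```

>>> {"op": "carry_out", "data": {"deltas": [[1, 0, 0, 0.04, 0, 0, 0], [1, 0, 0, 0.04, 0, 0, 0], [1, 0, 0, 0.04, 0, 0, 0]]}}

```text
time: 10.8
position: [0.618, -0.033, 0.1061]
tool_rot: [1.0, -0.003, 0.0, 0.0]
ft_force: [-0.7, 0.2, -0.1]
grip_width: 0.0654
```

>>> {"op": "carry_out", "data": {"deltas": [[1, 0, 0, 0.04, 0, 0, 0], [1, 0, 0, 0.04, 0, 0, 0], [1, 0, 0, 0.04, 0, 0, 0]]}}

```text
time: 11.1
position: [0.618, -0.033, 0.1061]
tool_rot: [1.0, -0.003, 0.0, 0.0]
ft_force: [-0.7, 0.8, 4.9]
grip_width: 0.0658
```

>>> {"op": "carry_out", "data": {"deltas": [[1, 0, 0, -0.02, 0, 0, 0], [-1, 0, 0, -0.02, 0, 0, 0], [-1, 0, 0, -0.02, 0, 0, 0], [-1, 0, 0, -0.02, 0, 0, 0], [-1, 0, 0, -0.02, 0, 0, 0]]}}

```text
time: 11.6
position: [0.6177, -0.0329, 0.1052]
tool_rot: [1.0, -0.003, -0.0, -0.0]
ft_force: [-0.4, 0.2, 1.1]
grip_width: 0.0847
```

```bash
python3 shot.py 7
```

```text
[ 0.6177 -0.0329  0.1052] [0. 0. 0.]
t 11.75 pos [ 0.6177 -0.0329  0.1053] yaw -0.3 F [ 0.3  0.3 -0.1] w 0.0868 q6 [-0.23 -0.23] | delta [ 0.01  -0.037 -2.988] rv [-0.01  0.02 -0.32]
```

View pics/c7.png

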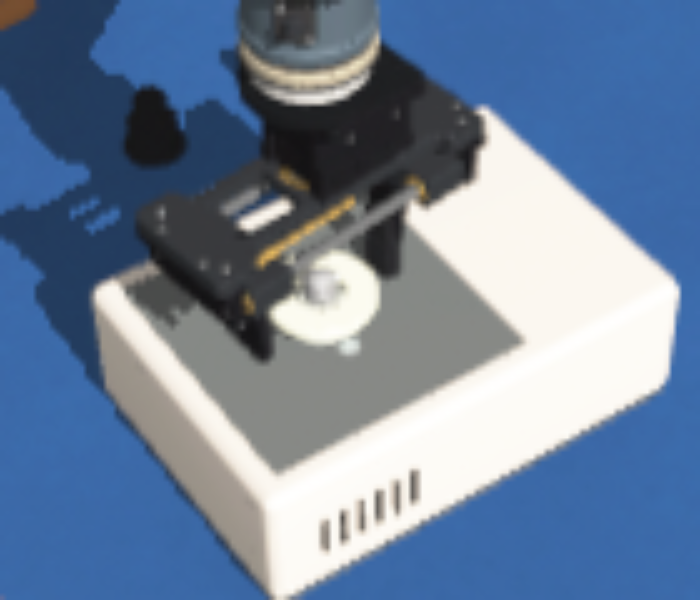

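>>> {"op": "carry_out", "data": {"deltas": [[-1, 0, 0, -0.5, 0, 0, 0], [-1, 0, 0, -2, 0, 0, 0], [-1, 0, 0, -4, 0, 0, 0], [-1, 0, 0, -5, 0, 0, 0], [-1, 0, 10, -5, 0, 0, 0], [-1, 0, 10, -5, 0, 0, 0], [-1, 0, 10, -5, 0, 0, 0], [-1, 0, 10, -5, 0, 0, 0]]}}

```text
time: 12.55
position: [0.6167, -0.2346, 0.2319]
tool_rot: [1.0, -0.002, 0.001, 0.0]
ft_force: [-0.0, -0.5, -0.0]
grip_width: 0.0871
```

```bash
python3 shot.py 8; python3 -c "
from h import *
delta([.5368,-.3062,.2],-90)"
```

```text
[ 0.6167 -0.2406  0.2316] [0.0002 0.0032 0.0002]
t 12.7 pos [ 0.6165 -0.2368  0.2313] yaw -0.6 F [-0.8  1.   0.8] w 0.0872 q6 [-0.54 -0.52] | delta [-0.032 -8.193  2.042] rv [ 0.07 -0.08 -0.61]
t 12.7 pos [ 0.6165 -0.2368  0.2313] yaw -0.6 F [-0.8  1.   0.8] w 0.0872 q6 [-0.54 -0.52] | delta [-3.161  2.81   1.25 ] rv [-1.000e-02 -1.200e-01  8.939e+01]
```

View pics/c8.png

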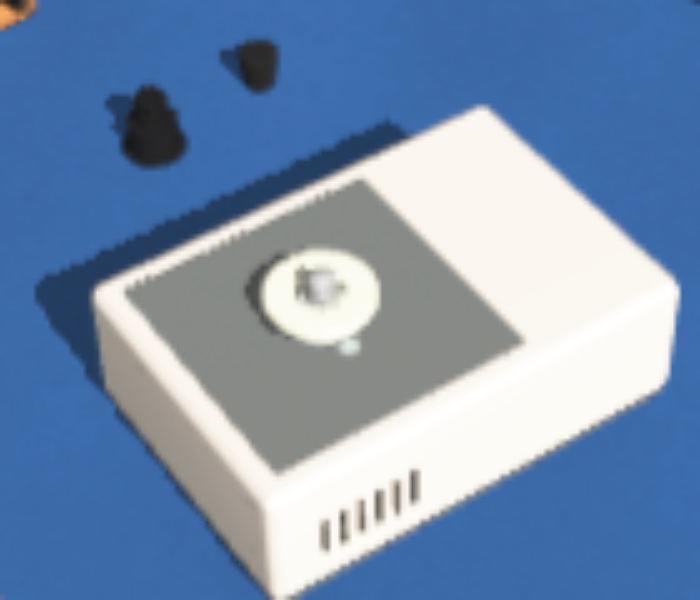

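```bash
cat > cap.py <<'E'
from h import *
im=np.load("pics/shot8.npz")["im"][:,:,::-1].astype(np.float32)
r,k=186,221; w=(r-16,r+17,k-16,k+17); I=im[w[0]:w[1],w[2]:w[3]]
s=np.clip((130-I[...,0])/75,0,1)*np.clip((70-(I[...,0]-I[...,2]))/40,0,1); s[:, 28:]=0
x,f=fit("scene",s,np.array([.537,-.306]),CAP,w); print(x.round(4),f)
K=11
b=cv2.resize(I.astype(np.uint8),None,fx=K,fy=K,interpolation=cv2.INTER_CUBIC); b=np.clip(b.astype(int)*2,0,255).astype(np.uint8)
a=np.linspace(0,2*np.pi,60)
for rad,z in ((.022,0),(.022,.004),(.018,.025),(.011,.025),(.011,.047)):
    p=proj("scene",np.c_[x[0]+rad*np.cos(a),x[1]+rad*np.sin(a),0*a+z]); q=np.c_[(p[:,1]-w[2]+.5)*K,(p[:,0]-w[0]+.5)*K].astype(np.int32); cv2.polylines(b,[q],True,(0,255,255),1)
cv2.imwrite("pics/cap.png",np.hstack([b,cv2.cvtColor((cv2.resize(s,None,fx=K,fy=K,interpolation=0)*255).astype(np.uint8),8)]))
# disc on hub in shot8
w=(222-16,222+17,254-16,254+17);I=im[w[0]:w[1],w[2]:w[3]]
s=np.clip((I[...,2]-140)/85,0,1)
for R0 in (0,.012):
    print("disc",fit("scene",s,np.array([.618,-.033]),[(.033,.114,.120,1)]+([(R0,.1199,.12,0)] if R0 else []),w))
E
python3 cap.py
```

```text
[ 0.5375 -0.3079] 0.0023880167864263058
disc (array([ 0.61701992, -0.03364179]), np.float64(0.020599938929080963))
disc (array([ 0.61744293, -0.03465824]), np.float64(0.026300515979528427))
```

View pics/cap.png

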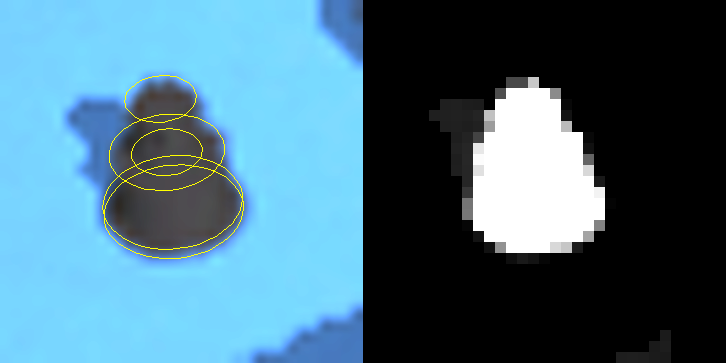

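>>> {"op": "carry_out", "data": {"deltas": [[-1, -3.1, 2.8, 1, 0, 0, 0], [-1, -3.1, 2.8, 2, 0, 0, 0], [-1, -3.1, 2.8, 3, 0, 0, 0], [-1, -3.1, 2.8, 4.5, 0, 0, 0], [-1, -3.1, 2.8, 5.6, 0, 0, 0], [-1, -3.1, 2.8, 5.6, 0, 0, 0], [-1, -3.1, 2.8, 5.6, 0, 0, 0]]}}

```text
time: 13.4
position: [0.5393, -0.3015, 0.0911]
tool_rot: [1.0, -0.002, -0.0, -0.0]
ft_force: [-0.2, -1.0, 0.6]
grip_width: 0.0866
```

```bash
python3 -c "
from h import *
delta([.5375,-.3075,.030],0)
for i in range(2): camera('scene')
delta([.5375,-.3075,.030],0)"
```

```text
t 13.4 pos [ 0.5393 -0.3015  0.0911] yaw -0.2 F [-0.2 -1.   0.6] w 0.0866 q6 [-0.69 -0.69] | delta [-0.071  0.239  2.443] rv [-0.02  0.   -0.25]
t 13.5 pos [ 0.5404 -0.3027  0.0926] yaw -0.3 F [-0.4 -0.1  0.8] w 0.087 q6 [-0.69 -0.69] | delta [-0.122  0.188  2.505] rv [ 0.13 -0.17 -0.25]
```

Descend and close lightly (first centring along x).

>>> {"op": "carry_out", "data": {"deltas": [[-1, -0.11, 0.19, 1, 0, 0, 0], [-1, -0.11, 0.19, 1.9, 0, 0, 0], [-1, -0.11, 0.19, 2.45, 0, 0, 0], [-1, -0.11, 0.19, 2.45, 0, 0, 0], [0.6, -0.11, 0.19, 2.45, 0, 0, 0], [0.6, -0.11, 0.19, 2.45, 0, 0, 0], [0.6, -0.11, 0.19, 2.45, 0, 0, 0], [0.6, -0.11, 0.19, 2.45, 0, 0, 0]], "force": 5}}

```text
time: 14.3
position: [0.5365, -0.3076, 0.0301]
tool_rot: [1.0, -0.003, 0.001, 0.0]
ft_force: [-0.0, -0.3, -0.3]
grip_width: 0.063
```

>>> {"op": "carry_out", "data": {"deltas": [[1, 0, 0, 0, 0, 0, 0], [1, 0, 0, 0, 0, 0, 0], [1, 0, 0, 0, 0, 0, 0]]}}

```text
time: 14.6
position: [0.536, -0.3072, 0.0293]
tool_rot: [1.0, -0.003, 0.0, -0.0]
ft_force: [0.2, 0.6, 0.8]
grip_width: 0.0389
```

```bash
python3 shot.py 9; python3 - <<'E'
from h import *
delta([.5375,-.3075,.030],0)
im=np.load("pics/shot9.npz")["im"][:,:,::-1]
cv2.imwrite("pics/c9.png",cv2.resize(im[140:220,170:290].astype(np.uint8),(750,500)))
E
```

```text
[ 0.536  -0.3072  0.0292] [0. 0. 0.]
t 14.75 pos [ 0.536  -0.3072  0.0291] yaw -0.3 F [-0.7 -0.4 -0. ] w 0.0267 q6 [-0.7 -0.7] | delta [  3.218 -11.027  -6.033] rv [-0.01  0.01 -0.32]
t 14.75 pos [ 0.536  -0.3072  0.0291] yaw -0.3 F [-0.7 -0.4 -0. ] w 0.0267 q6 [-0.7 -0.7] | delta [ 0.06   0.011 -0.034] rv [-0.01  0.01 -0.32]
```

View pics/c9.png

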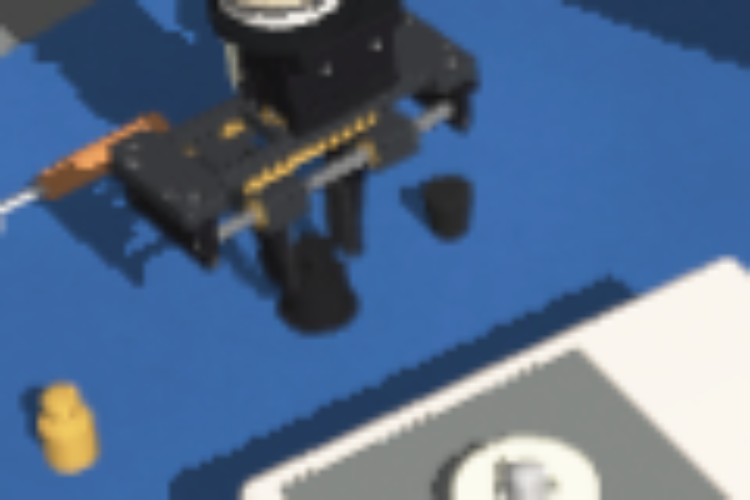

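>>> {"op": "carry_out", "data": {"deltas": [[1, 0, 0, 0, 0, 0, 0], [1, 0, 0, 0, 0, 0, 0], [1, 0, 0, 0, 0, 0, 0], [0, 0, 0, 0, 0, 0, 0], [0, 0, 0, 0, 0, 0, 0], [0, 0, 0, 0, 0, 0, 0]]}}

```text
time: 15.35
position: [0.536, -0.3072, 0.0292]
tool_rot: [1.0, -0.003, -0.0, -0.0]
ft_force: [0.1, -0.7, -0.4]
grip_width: 0.0376
```

>>> {"op": "carry_out", "data": {"deltas": [[0, 0, 0, 0, 0, 0, 90], [0, 0, 0, 0, 0, 0, 90], [0, 0, 0, 0, 0, 0, 90], [0, 0, 0, 0, 0, 0, 90], [0, 0, 0, 0, 0, 0, 90], [0, 0, 0, 0, 0, 0, 90], [0, 0, 0, 0, 0, 0, 90], [0, 0, 0, 0, 0, 0, 90]]}}

```text
time: 16.15
position: [0.536, -0.3072, 0.0293]
tool_rot: [0.822, -0.569, -0.0, 0.0]
ft_force: [-0.1, 1.1, -0.2]
grip_width: 0.0439
```

```bash
python3 -c "
from h import *
delta([.536,-.3072,.027],-90)"
```

```text
t 16.15 pos [ 0.536  -0.3072  0.0293] yaw -69.4 F [-0.1  1.1 -0.2] w 0.0439 q6 [-0.7   0.51] | delta [-0.001  0.     0.091] rv [ 0.    0.   20.57]
```

>>> {"op": "carry_out", "data": {"deltas": [[0, 0, 0, 0.11, 0, 0, 20.6], [0, 0, 0, 0.11, 0, 0, 20.6], [0, 0, 0, 0.11, 0, 0, 20.6], [0, 0, 0, 0.11, 0, 0, 20.6], [1, 0, 0, 0.11, 0, 0, 20.6], [1, 0, 0, 0.11, 0, 0, 20.6], [1, 0, 0, 0.11, 0, 0, 20.6], [1, 0, 0, 0.11, 0, 0, 20.6]], "force": 5}}

```text
time: 16.95
position: [0.536, -0.3071, 0.0265]
tool_rot: [0.709, -0.705, -0.0, -0.0]
ft_force: [0.7, 1.2, 0.4]
grip_width: 0.0218
```

>>> {"op": "carry_out", "data": {"deltas": [[1, 0, 0, 0, 0, 0, 0], [1, 0, 0, 0, 0, 0, 0], [1, 0, 0, 0, 0, 0, 0], [1, 0, 0, 0, 0, 0, 0]], "force": 40}}

```text
time: 17.35
position: [0.536, -0.3071, 0.0264]
tool_rot: [0.709, -0.705, -0.0, -0.0]
ft_force: [0.2, -0.3, 0.6]
grip_width: 0.021
```

```bash
python3 -c "
from h import *
delta([.618,-.0335,.2],-90)"
```

```text
t 17.35 pos [ 0.536  -0.3071  0.0264] yaw -89.7 F [ 0.2 -0.3  0.6] w 0.021 q6 [-0.7   0.86] | delta [-10.927  -3.343  -6.941] rv [0.01 0.01 0.33]
```

>>> {"op": "carry_out", "data": {"deltas": [[1, 0, 0, -0.5, 0, 0, 0], [1, 0, 0, -2, 0, 0, 0], [1, 0, 0, -4, 0, 0, 0], [1, 0, 0, -6, 0, 0, 0], [1, -1, -0.3, -7, 0, 0, 0], [1, -2.5, -1, -7, 0, 0, 0], [1, -4.5, -1.5, -7, 0, 0, 0], [1, -6.5, -2, -7, 0, 0, 0]]}}

```text
time: 18.15
position: [0.5849, -0.1465, 0.203]
tool_rot: [0.709, -0.706, 0.001, -0.0]
ft_force: [0.3, -0.1, -0.4]
grip_width: 0.0212
```

```bash
python3 -c "
from h import *
delta([.6178,-.0335,.2],-90)"
```

```text
t 18.15 pos [ 0.5849 -0.1465  0.203 ] yaw -89.8 F [ 0.3 -0.1 -0.4] w 0.0212 q6 [-0.43  1.14] | delta [-4.516 -1.335  0.118] rv [-0.12 -0.06  0.24]
```

>>> {"op": "carry_out", "data": {"deltas": [[1, -2, -0.6, 0, 0, 0, 0], [1, -3.5, -1.1, 0, 0, 0, 0], [1, -4.5, -1.33, 0.1, 0, 0, 0], [1, -4.5, -1.33, 0.5, 0, 0, 0], [1, -4.5, -1.33, 0.8, 0, 0, 0], [1, -4.5, -1.33, 1, 0, 0, 0], [1, -4.5, -1.33, 1, 0, 0, 0], [1, -4.5, -1.33, 1, 0, 0, 0]]}}

```text
time: 18.95
position: [0.6168, -0.0361, 0.1764]
tool_rot: [0.708, -0.706, -0.0, 0.0]
ft_force: [0.1, -0.1, -1.3]
grip_width: 0.0208
```

```bash
python3 shot.py 10;python3 -c "
from h import *
delta([.6178,-.0335,.165],-90)"
```

```text
[ 0.6171 -0.0357  0.1767] [0.0001 0.0002 0.0001]
t 19.1 pos [ 0.6172 -0.0355  0.1768] yaw -89.7 F [-0.  -0.4 -0. ] w 0.0209 q6 [-0.24  1.33] | delta [-0.141 -0.032 -0.126] rv [-3.000e-02 -4.000e-02 -8.974e+01]
t 19.1 pos [ 0.6172 -0.0355  0.1768] yaw -89.7 F [-0.  -0.4 -0. ] w 0.0209 q6 [-0.24  1.33] | delta [-0.081 -0.024  0.474] rv [-0.04 -0.01  0.26]
```

View pics/c10.png

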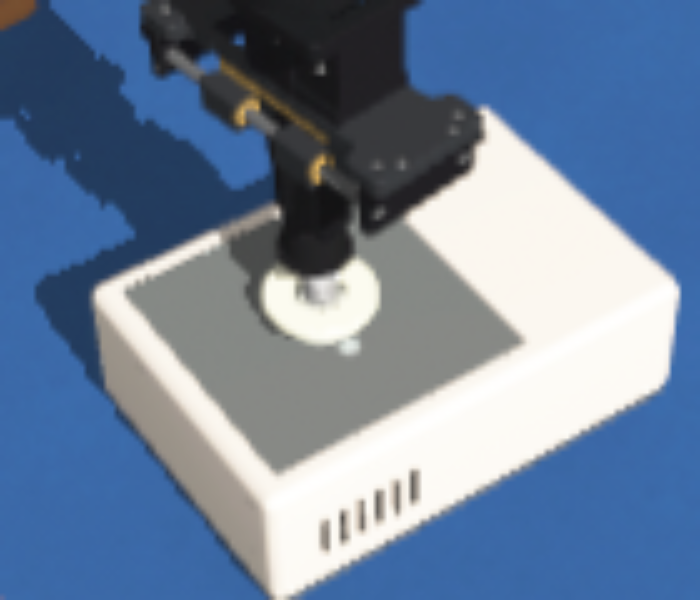

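>>> {"op": "carry_out", "data": {"deltas": [[1, -0.08, -0.03, 0.1, 0, 0, 0], [1, -0.08, -0.03, 0.3, 0, 0, 0], [1, -0.08, -0.03, 0.5, 0, 0, 0], [1, -0.08, -0.03, 0.6, 0, 0, 0], [1, -0.08, -0.03, 0.6, 0, 0, 0], [1, -0.08, -0.03, 0.6, 0, 0, 0], [1, -0.08, -0.03, 0.6, 0, 0, 0]]}}

```text
time: 19.8
position: [0.6179, -0.0328, 0.1616]
tool_rot: [0.709, -0.705, 0.0, -0.0]
ft_force: [0.5, -0.2, -0.8]
grip_width: 0.0214
```

```bash
python3 -c "
from h import *
delta([.6178,-.0335,.157],-90)"
```

```text
t 19.8 pos [ 0.6179 -0.0328  0.1616] yaw -89.7 F [ 0.5 -0.2 -0.8] w 0.0214 q6 [-0.23  1.33] | delta [0.03  0.003 0.185] rv [-0.02 -0.01  0.33]
```

>>> {"op": "carry_out", "data": {"deltas": [[1, 0.02, 0, 0.06, 0, 0, 0], [1, 0.02, 0, 0.12, 0, 0, 0], [1, 0.02, 0, 0.18, 0, 0, 0], [1, 0.02, 0, 0.18, 0, 0, 0]]}}

```text
time: 20.2
position: [0.6176, -0.0332, 0.1567]
tool_rot: [0.709, -0.705, -0.0, 0.0]
ft_force: [0.2, 0.8, -0.1]
grip_width: 0.0211
```

>>> {"op": "carry_out", "data": {"deltas": [[1, 0, 0, 0.04, 0, 0, 0], [1, 0, 0, 0.08, 0, 0, 0], [1, 0, 0, 0.08, 0, 0, 0], [1, 0, 0, 0.08, 0, 0, 0]]}}

```text
time: 20.6
position: [0.6184, -0.033, 0.1556]
tool_rot: [0.709, -0.705, 0.001, -0.001]
ft_force: [0.7, 1.7, 4.1]
grip_width: 0.0207
```

>>> {"op": "carry_out", "data": {"deltas": [[1, 0, 0, 0.03, 0, 0, 0], [1, 0, 0, 0.06, 0, 0, 0], [1, 0, 0, 0.08, 0, 0, 0], [1, 0, 0, 0.08, 0, 0, 0]]}}

```text
time: 21.0
position: [0.6186, -0.0327, 0.1547]
tool_rot: [0.709, -0.705, 0.001, -0.001]
ft_force: [-0.1, 2.9, 8.7]
grip_width: 0.0211
```

>>> {"op": "carry_out", "data": {"deltas": [[1, 0, 0, 0.03, 0, 0, 0], [1, 0, 0, 0.06, 0, 0, 0], [1, 0, 0, 0.08, 0, 0, 0], [1, 0, 0, 0.08, 0, 0, 0]]}}

```text
time: 21.4
position: [0.6188, -0.0325, 0.1534]
tool_rot: [0.709, -0.705, 0.001, -0.001]
ft_force: [0.2, 3.1, 11.8]
grip_width: 0.0208
```

>>> {"op": "carry_out", "data": {"deltas": [[1, -0.02, 0, 0.03, 0, 0, 0], [1, -0.02, 0, 0.06, 0, 0, 0], [1, -0.02, 0, 0.08, 0, 0, 0], [1, -0.02, 0, 0.08, 0, 0, 0]]}}

```text
time: 21.8
position: [0.618, -0.0322, 0.1491]
tool_rot: [0.709, -0.705, 0.0, -0.001]
ft_force: [1.9, 2.9, -2.8]
grip_width: 0.0213
```

>>> {"op": "carry_out", "data": {"deltas": [[1, 0, 0, 0.03, 0, 0, 0], [1, 0, 0, 0.06, 0, 0, 0], [1, 0, 0, 0.08, 0, 0, 0], [1, 0, 0, 0.08, 0, 0, 0]]}}

```text
time: 22.2
position: [0.6176, -0.0325, 0.1465]
tool_rot: [0.709, -0.705, -0.0, 0.0]
ft_force: [2.3, 3.0, -3.1]
grip_width: 0.0212
```

```bash
python3 -c "
from h import *
delta([.6178,-.0335,.1464],-90)"
```

```text
t 22.2 pos [ 0.6176 -0.0325  0.1465] yaw -89.7 F [ 2.3  3.  -3.1] w 0.0212 q6 [-0.23  1.33] | delta [ 0.039 -0.008  0.004] rv [0.04 0.03 0.33]
```

>>> {"op": "carry_out", "data": {"deltas": [[1, -0.02, -0.02, 0.03, 0, 0, 0], [1, -0.02, -0.02, 0.06, 0, 0, 0], [1, -0.02, -0.02, 0.08, 0, 0, 0], [1, -0.02, -0.02, 0.08, 0, 0, 0]]}}

```text
time: 22.6
position: [0.6178, -0.0324, 0.1464]
tool_rot: [0.709, -0.705, -0.0, 0.0]
ft_force: [-1.7, 2.6, 7.2]
grip_width: 0.0211
```

>>> {"op": "carry_out", "data": {"deltas": [[1, 0, 0, 0.03, 0, 0, 0], [1, 0, 0, 0.05, 0, 0, 0], [1, 0, 0, 0.05, 0, 0, 0], [1, 0, 0, 0.05, 0, 0, 0]]}}

```text
time: 23.0
position: [0.6178, -0.0324, 0.1463]
tool_rot: [0.709, -0.705, 0.0, 0.0]
ft_force: [-4.6, 2.8, 12.6]
grip_width: 0.0207
```

>>> {"op": "carry_out", "data": {"deltas": [[1, -0.01, 0.02, 0.03, 0, 0, 0], [1, -0.01, 0.02, 0.03, 0, 0, 0], [1, -0.01, 0.02, 0.03, 0, 0, 0], [1, -0.01, 0.02, 0.03, 0, 0, 0], [1, -0.01, 0.02, 0.03, 0, 0, 0], [1, -0.01, 0.02, 0.03, 0, 0, 0], [1, -0.01, 0.02, 0.03, 0, 0, 0], [1, -0.01, 0.02, 0.03, 0, 0, 0]]}}

```text
time: 23.8
position: [0.6178, -0.0325, 0.1463]
tool_rot: [0.709, -0.705, 0.001, -0.0]
ft_force: [-4.1, 2.4, 15.2]
grip_width: 0.0209
```

```bash
python3 shot.py 11; python3 - <<'E'
from h import *
F=[]
for i in range(6): camera("scene"); F.append(get_obs()["ft_force"])
print(np.round(F,1))
E
```

```text
[ 0.6178 -0.0325  0.1463] [0. 0. 0.]
t 23.95 pos [ 0.6178 -0.0325  0.1463] yaw -89.6 F [-4.1  3.  15.4] w 0.0207 q6 [-0.23  1.33] | delta [-0.016 -0.009 -1.347] rv [ -0.    -0.12 -89.65]
[[-3.6  3.1 14.5]
 [-2.8  2.  15.8]
 [-3.5  3.6 13.9]
 [-3.1  3.2 15. ]
 [-4.3  2.4 15.1]
 [-4.1  2.3 15.7]]
```

View pics/c11.png

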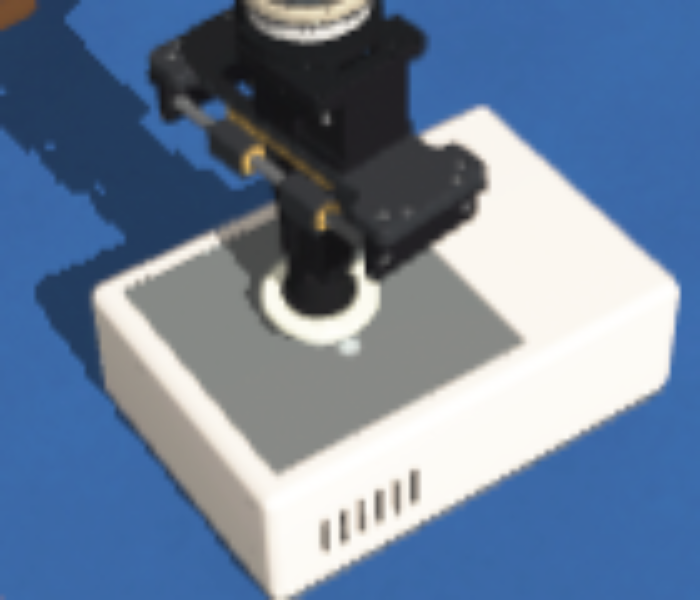

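```bash
python3 -c "
from rig import *
print(hand_in()); print(get_obs()['ft_force'].round(1))"
```

```text
the job is handed in; nothing more can be done
None
the job is handed in; nothing more can be done
```

The job is handed in: the disc lies on the meter's hub, and the cap is clicked onto the stud over it, with the hand still pushing it down. There was no verdict.

- **Disc:** I took it by the rim, checked its position in the hand with the scene camera, and lowered it over the stud. It touched down at the expected seat height, within about 0.1 mm. I then opened the fingers and moved away, and the picture showed it lying flat on the hub. The fingers stayed on the rim throughout, as far as the pictures showed.
- **Cap:** I centred the fingers on the knob in two directions before lifting. It met the balls about 9 mm above home. At about 12 N the force dropped as it clicked, and it came down to the expected home height, within about 0.1 mm.
- **Last checks:** The push held steady at 14–16 N over about half a second, with the 40 N grip setting unchanged. The last picture shows the cap flange centred on the disc. The clock stood at about 24 s of the 64 s.

Some checks were less clean:
- **Side force:** About 3–5 N stayed on the wrist while pressing. That fits a misalignment of less than 1 mm against the stud.
- **Camera agreement:** The two cameras' first estimates of the hub differed by up to 4 mm. The arm hid the hub from the top camera, so I relied on the scene camera, checked against the disc held in the gripper.
- **Other items:** I did not measure the other things on the counter again at the end. The crucible, tins and stopper looked undisturbed in the pictures where they showed.

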